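# Take apart the pile on the glass bathroom shelf

## Task

Everything on the glass shelf was piled up for cleaning: take the pile apart from the top down and put each thing back on its own place. Stand the blue scoop on its cup in the white middle of the green saucer, then the frosted jar fully on the round cork coaster, then lay the yellow scrubbing pad flat in the white soap dish lengthwise between its two end lips, and last stand the clear box fully on the dark rubber mat, lengthwise with it. Keep the jar upright and do not let it fall, and leave the loose pump head and the small amber bottle where they are.

Things in the scene. Friction and masses are not known exactly. Their poses are not given: they have to be found in the camera images.
- scoop: blue plastic scoop, on top of the pile, standing on its round cup: cup 30 mm outside diameter, 26 mm high, open at the top; a flat handle 10 mm wide and 5 mm thick sticks out level along its +x from the cup wall to 60 mm from the cup's axis, 20 to 25 mm above the cup's underside. Origin: centre of the cup's underside, z up. 30 g. Best gripped across the cup, along its y
- jar: small round frosted glass jar with a grey screw-top lid, standing on the pad under the scoop: 50 mm high, glass 48 mm in diameter up to 38 mm, lid 50 mm in diameter and 12 mm high above that. Origin: centre of its underside, z up. About 160 g
- pad: yellow hard silicone scrubbing pad, a rigid block 96 x 54 x 24 mm (along its x, y, z), lying on the clear box under the jar. Origin: centre of its underside. About 90 g
- clear_box: closed clear plastic box with white-edged lid, 124 x 64 x 42 mm (along its x, y, z), at the bottom of the pile, standing on the glass shelf; an orange latch 24 mm wide sticks out 6 mm at its -x end. Origin: centre of its underside. About 280 g
- saucer: round green saucer, fixed: rim 120 mm in diameter and 10 mm high, flat inside floor about 90 mm in diameter 5 mm above its underside, with a white disc 66 mm in diameter in the middle. Origin: centre of its underside, on the glass shelf. The place of the scoop
- coaster: round cork coaster, fixed, 78 mm in diameter, 6 mm thick. Origin: centre of its underside, on the glass shelf. The place of the jar
- dish: rectangular white ceramic soap dish, fixed, 132 x 84 mm (x, y), its flat grooved top 10 mm above its underside; an end lip 8 mm wide rises 6 mm above that at each x end (116 mm free between the lips), the long sides are open. Origin: centre of its underside, on the glass shelf. The place of the pad, long side along the dish's x
- mat: dark grey rectangular rubber mat, fixed, 156 x 96 x 4 mm (x, y, z). Origin: centre of its underside, on the glass shelf. The place of the clear box, long side along the mat's x, either way round
- pump_head: loose stainless steel pump head lying on the glass shelf, about 80 mm long and 28 mm high. Not to be moved. Origin: on its underside, in its collar
- dropper: small loose amber glass bottle with black cap, 32 mm in diameter, 50 mm high, standing on the glass shelf. Not to be moved. Origin: centre of its underside. (The glass shelf's top lies 50 mm above the work surface; all the things and places lie on it.)
Mind the look-alikes: they are no part of the job. What is shaped like the jar but purple is not meant.

How it is judged:
By the outcome, as a careful person would: the job done as asked, in the order asked, and still so for the second after the job is handed in, with the robot touching nothing.
It also fails if it takes over 144 s, if anything falls off the work surface, if the arm or the gripper's body presses on something with over 40 N, if the wrist force passes 120 N, or if a joint passes its speed limit or range.

## Robot

A 6-joint arm with a two-finger parallel gripper is mounted at the origin on the work surface. World frame = base frame: x ahead of the robot, y to its left, z up, the work surface at z = 0. Lengths are in mm, angles in rad, forces in N, time in s.
With the tool pointing down it reaches from about 300 to 875 mm from the base axis. Payload 6.4 kg.
Tool frame: the origin (TCP) lies between the finger pads; the fingertips stand 19 mm ahead of it and the grasp point (between the pads) is the TCP; z points along the fingers, y is the line along which they close (so a half turn about z gives the same grasp; the last joint's range is limited). The gripper opens to 85 mm and grips with 20 to 120 N. Pads are 22 mm wide; open, the fingers measure 114 mm over their backs; the gripper's body (76 mm by 85 mm) begins 54 mm behind the grasp point. The pads swing forward as they close: fully open they stand 13 mm farther back than shut.
Start: joints at [-1.489, 0.181, 1.607, -0, 1.354, -0.206], TCP at [163.226, -551.361, 250.288] pointing down, gripper open.
Joint ranges: [-2.99, 2.99], [-0.89, 2.07], [0.3, 2.58], [-1.14, 4.28], [0, 2.63], [-3.12, 3.12]. Speed limits (rad/s): [2.57, 2.57, 3.01, 3.14, 3.14, 3.14].

## Interface

Orientations are given as a rotation vector (axis times angle).
In Python, from bench import sense, cams, job, finder gives the robot as it stands. The module is installed in compiled form; this text tells all that it offers.
- The arm moves only by the tool send_rows, never from a script. Its argument "rows" is one flat list of numbers, 6 for each row, row after row: the shift along the tool's x, y, z as a fraction of full scale, then the turn, a rotation vector about the tool's x, y, z as a fraction of full scale. A call has 1 to 12 rows; each row is the pose to reach, as a shift and turn from the pose commanded when the call began, along the tool's axes at that moment, turning the shorter way round; what a row does not reach only later rows make up. Full scale, the value 1, is 400 mm for a shift and 180 degrees for a turn. A row lasts 1/8 s, in which the tool goes at most 62.5 mm and 10.7 degrees, less where a joint would pass 70% of its speed; a pose out of reach is approached as far as the arm can. A call with a number of a shift or a turn outside -1 to 1 is refused whole. A call with a gripper value outside its range is refused whole. "claw" is the opening, from 0 (shut) to 1 (fully open), set as the call begins (left out, the last holds). The fingers move at their own pace and stop on an object; "force" is the grip in N (left out, the last holds). Time passes only in rows, so rows that repeat a pose let the fingers close. It gives the time, the measured TCP pose, the force, the opening and the grip force at its end, in the units of the state.
- sense(): the state, without advancing time (a new reading comes with each control period).
- cams.camera(name): name is "scene" or "side" or "wrist"; returns the picture (384x512x3 uint8, blue, green, red); there is no depth.
- cams.calibration(name): a dict with "fx", "fy", "cx", "cy" (pixels), "xyz" and "orientation" of the camera in the world. Camera axes: x right, y up, looking along -z (the intrinsics and any distortion apply to the point x, -y, -z); pixel columns grow to the right and rows downward; lengths in mm; the calibration is good to about 2 mm. A picture is of the moment at which its call begins: read the wrist's pose just before it. calibration takes no time and is no camera call; for the wrist camera it gives the pose at the moment of the call.
- job.finish_job(): hands the job in; it is judged then, once.
Trained networks look in the newest picture that a camera, given by its name, has taken for a name from the list of things; names that differ only in an ending like _2 or _b are one class to them, and where a whole thing is asked for, a point or a joint stands for the part that bears it (a point fixed in the world has none). Each returns a list of dicts, best first, with "confidence" (0 to 1); they miss things now and then, are a little off and sometimes report something else, mostly with a low value. They report only what shows in the picture. A call takes as long as a camera call. They do not tell look-alikes from the thing itself.
- finder.find_in(name, camera): "location" ([x, y, z] in mm, in world coordinates, good to about 4 mm: the middle of the surface that is visible of it).
- finder.spot_point(name, camera): "location" ([x, y, z] in mm, in world coordinates, good to about 4 mm: a listed point, or the origin of a listed thing).
The state is a dict: "t": time; "joint_positions": joint angles; "qvel": joint speeds; "effort": joint torques, N m; "eef_pos": TCP position; "tcp_rot": TCP orientation; "contact_force": force on the tool from outside, world axes, zero at the start; "moment": the same for the moment, N m; "width": finger opening in mm; "finger_force": force on a finger pad.
Only numpy, scipy, OpenCV 4.12 (cv2) and the standard library are available. Lean on these libraries where they do the work, as an engineer would, in place of code of your own. Each camera call takes 0.05 s, during which the arm holds its last target. There are 200 camera calls.

## Working session

There is one attempt and no reset: what is moved stays moved. The work goes in short steps, Python scripts to look and compute and a tool call to move; the robot and the scene stay as the last step left them, time stands still between calls to the robot, and variables do not carry over. Pictures are saved under pics/ and viewed, at most 14 in all, crops included, and the job is handed in when it is done.

Besides the shell and the picture viewer there is one more tool, called after "Request:" as name(argument=value, ...) on one line, values as JSON. send_rows: Moves the arm, as the interface text tells. Shift numbers are shares of 400 mm and turn numbers shares of 180 degrees, none past 1 either way. Its arguments: {"type":"object","properties":{"rows":{"type":"array"},"claw":{"type":"number"},"force":{"type":"number"}},"required":["rows"]}

```bash
mkdir -p pics; cat > h.py <<'E'
import numpy as np, cv2
from scipy.spatial.transform import Rotation as R
from bench import sense, cams, job, finder
def cal(n):
    c=cams.calibration(n); o=np.array(c["orientation"],float)
    M=R.from_rotvec(o).as_matrix() if o.size==3 else (R.from_quat(o).as_matrix() if o.size==4 else o.reshape(3,3))
    return c,M,np.array(c["xyz"],float)
def proj(n,p):
    c,M,t=cal(n); q=(np.atleast_2d(p)-t)@M; d=-q[:,2]
    return np.c_[c["cx"]+c["fx"]*q[:,0]/d, c["cy"]-c["fy"]*q[:,1]/d]
def ray(n,uv,z):
    c,M,t=cal(n); uv=np.atleast_2d(uv).astype(float)
    d=np.c_[(uv[:,0]-c["cx"])/c["fx"],-(uv[:,1]-c["cy"])/c["fy"],-np.ones(len(uv))]@M.T
    return t+d*((z-t[2])/d[:,2])[:,None]
E
python3 - <<'E'
from h import *
s=sense(); print({k:np.round(s[k],3) for k in ("t","eef_pos","tcp_rot","width")})
for n in ("scene","side","wrist"):
    c=cams.calibration(n); print(n,{k:np.round(v,3).tolist() if not isinstance(v,str) else v for k,v in c.items()})
    cv2.imwrite(f"pics/{n}0.png",cams.camera(n))
names="scoop jar pad clear_box saucer coaster dish mat pump_head dropper".split()
for n in ("scene","side"):
    for k in names:
        r=finder.spot_point(k,n); print(n,k,[(np.round(x["location"]).tolist(),round(x["confidence"],2)) for x in r[:3]])
E
```

```text
{'t': np.float64(0.0), 'eef_pos': array([ 163.176, -550.839,  249.402]), 'tcp_rot': array([-3.107, -0.45 , -0.   ]), 'width': np.float64(85.464)}
scene {'fx': 482.916, 'fy': 482.916, 'cx': 255.711, 'cy': 187.4, 'xyz': [1245.305, 738.284, 859.397], 'orientation': [0.466, 1.087, 2.128]}
side {'fx': 447.358, 'fy': 447.358, 'cx': 255.122, 'cy': 187.399, 'xyz': [6.728, -838.04, 938.561], 'orientation': [0.86, -0.236, -0.47]}
wrist {'fx': 298.236, 'fy': 298.236, 'cx': 252.062, 'cy': 186.389, 'xyz': [225.405, -532.134, 372.568], 'orientation': [-0.227, 0.171, -1.276]}
scene scoop [([522.0, -369.0, 162.0], 0.46), ([526.0, 342.0, 52.0], 0.25)]
scene jar [([315.0, -384.0, 2.0], 0.71), ([318.0, -298.0, -1.0], 0.59), ([525.0, -366.0, 117.0], 0.51)]
scene pad []
scene clear_box [([534.0, -364.0, 46.0], 0.93)]
scene saucer [([448.0, 149.0, 52.0], 0.66)]
scene coaster [([523.0, 343.0, 49.0], 0.63)]
scene dish [([459.0, -150.0, 48.0], 0.62)]
scene mat [([625.0, -17.0, 50.0], 0.84), ([531.0, -365.0, 47.0], 0.72)]
scene pump_head [([644.0, 211.0, 50.0], 0.57)]
scene dropper [([646.0, -208.0, 53.0], 0.59), ([521.0, -366.0, 94.0], 0.51)]
side scoop [([522.0, -370.0, 166.0], 0.73)]
side jar [([316.0, -387.0, 2.0], 0.73), ([527.0, -368.0, 116.0], 0.6), ([523.0, -362.0, 55.0], 0.36)]
side pad [([525.0, -370.0, 88.0], 0.89)]
side clear_box [([522.0, -363.0, 52.0], 0.95)]
side saucer [([448.0, 144.0, 50.0], 0.37)]
side coaster []
side dish []
side mat [([622.0, -17.0, 51.0], 0.87), ([524.0, -362.0, 50.0], 0.32)]
side pump_head [([649.0, 211.0, 50.0], 0.64)]
side dropper [([648.0, -206.0, 50.0], 0.54)]
```

View pics/scene0.png

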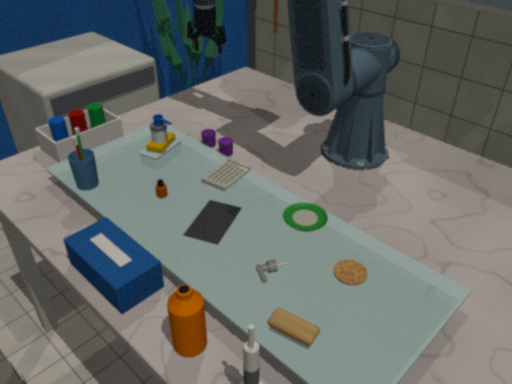

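View pics/side0.png

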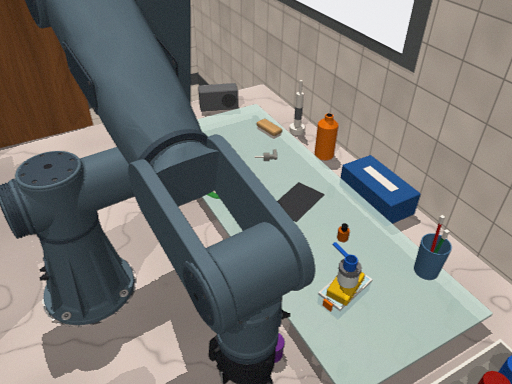

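The scene picture shows the pile near (160,140), dish (227,174), mat (213,221), saucer (305,217) and coaster (350,271); the purple jars at (209,136) and (226,146) are the decoys. In the side picture the scoop handle points up-left, from (348,262) to (335,244).

```bash
cat >> h.py <<'E'
def tool(psi):
    p=np.radians(psi); return R.from_matrix(np.array([[np.cos(p),np.sin(p),0],[np.sin(p),-np.cos(p),0],[0,0,-1]]))
def plan(p,psi,wp):
    "from commanded p,psi: list of (xyz,yaw) -> row numbers (fractions)"
    T=tool(psi)
    for q,y in wp:
        sh=T.inv().apply(np.array(q,float)-p)/400; tu=(T.inv()*tool(y)).as_rotvec()/np.pi
        print("to",np.round(q,1),y,"->",np.round(sh,4).tolist(),np.round(tu,4).tolist())
def yaw():
    m=R.from_rotvec(sense()["tcp_rot"]).as_matrix(); return np.degrees(np.arctan2(m[1,0],m[0,0])), m[:,2]
E
python3 - <<'E'
from h import *
y,z=yaw(); print(y,z)
c,M,t=cal("wrist"); p0=np.array([163.226,-551.361,250.288]); T=tool(y)
print("cam off tool",T.inv().apply(t-p0),"axis tool",T.inv().apply(-M[:,2]))
plan(p0,y,[((460,-395,330),20),((500,-385,330),20)])
E
```

```text
16.489998532083856 [ 3.44986222e-05 -2.08399392e-05 -9.99999999e-01]
cam off tool [  65.01900664   -0.49951706 -123.07552693] axis tool [-2.62502021e-01  2.08401642e-06  9.64931443e-01]
to [ 460 -395  330] 20 -> [0.8224, -0.1642, -0.1993] [0.0, 0.0, -0.0195]
to [ 500 -385  330] 20 -> [0.9254, -0.1598, -0.1993] [0.0, 0.0, -0.0195]
```

View pics/wrist0.png

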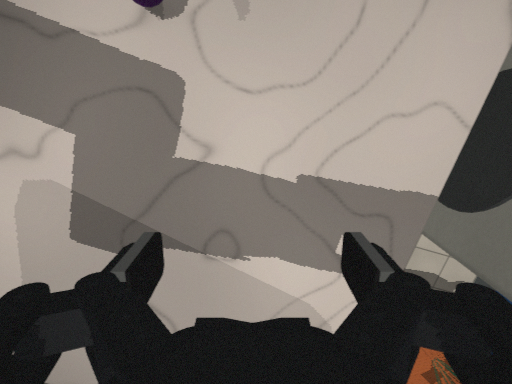

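Request:
send_rows(rows=[0.9,-0.16,-0.2,0,0,0,0.9,-0.16,-0.2,0,0,0,0.9,-0.16,-0.2,0,0,0,0.9,-0.16,-0.2,0,0,0,0.9,-0.16,-0.2,0,0,0,0.9,-0.16,-0.2,0,0,0,0.9,-0.16,-0.2,0,0,0,0.9,-0.16,-0.2,0,0,0,0.9,-0.16,-0.2,0,0,0,0.9,-0.16,-0.2,0,0,0,0.9,-0.16,-0.2,0,0,0], claw=1)

```text
t: 2.52
eef_pos: [489.5, -388.4, 330.2]
tcp_rot: [-3.109, -0.448, 0.0]
contact_force: [-0.3, -0.1, 0.5]
width: 85.3
finger_force: 0.0
```

```bash
python3 - <<'E'
from h import *
s=sense(); print(s["t"],s["eef_pos"],yaw()[0],s["qvel"].round(3) if hasattr(s["qvel"],"round") else s["qvel"])
im=cams.camera("wrist"); cv2.imwrite("pics/wrist1.png",im); np.save("c1.npy",im)
for k in "scoop jar pad clear_box".split():
    r=finder.spot_point(k,"wrist"); print(k,[(np.round(x["location"]).tolist(),round(x["confidence"],2)) for x in r[:3]])
hsv=cv2.cvtColor(im,cv2.COLOR_BGR2HSV)
for nm,lo,hi,z in (("blue",(100,120,60),(125,255,255),190),("yellow",(20,140,100),(33,255,255),116),("orange",(5,150,120),(15,255,255),70)):
    m=cv2.inRange(hsv,lo,hi); cs,_=cv2.findContours(m,0,2); 
    for c in sorted(cs,key=cv2.contourArea)[::-1][:2]:
        if cv2.contourArea(c)<50: continue
        b=cv2.boxPoints(cv2.minAreaRect(c)); print(nm,cv2.contourArea(c),b.round().tolist(),ray("wrist",b,z)[:,:2].round().tolist())
E
```

```text
2.525 [ 489.54790843 -388.41290786  330.22439503] 16.404762353781944 [ 0.006 -0.001 -0.001 -0.001  0.002  0.   ]
scoop [([520.0, -368.0, 168.0], 0.63)]
jar [([316.0, -303.0, -0.0], 0.77), ([523.0, -365.0, 114.0], 0.72), ([317.0, -388.0, -1.0], 0.64)]
pad []
clear_box []
blue 1430.5 [[170.0, 126.0], [184.0, 94.0], [262.0, 130.0], [248.0, 161.0]] [[516.0, -306.0], [545.0, -312.0], [535.0, -384.0], [505.0, -379.0]]
blue 443.5 [[490.0, 58.0], [511.0, 58.0], [511.0, 93.0], [490.0, 93.0]] [[643.0, -546.0], [648.0, -562.0], [624.0, -576.0], [619.0, -559.0]]
yellow 1028.5 [[210.0, 91.0], [261.0, 83.0], [266.0, 121.0], [216.0, 129.0]] [[554.0, -322.0], [577.0, -371.0], [541.0, -389.0], [517.0, -338.0]]
yellow 778.0 [[221.0, 148.0], [269.0, 140.0], [274.0, 168.0], [226.0, 176.0]] [[497.0, -349.0], [521.0, -398.0], [493.0, -413.0], [468.0, -362.0]]
```

View pics/wrist1.png

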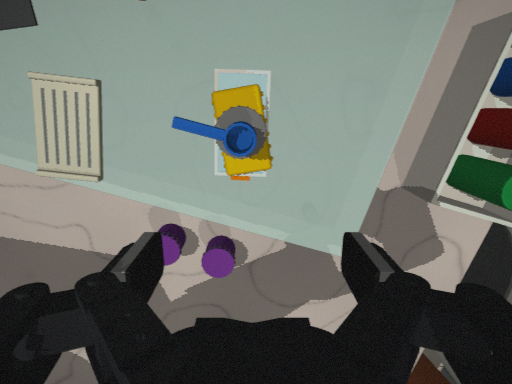

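The wrist picture shows the scoop cup at (241,140) with handle end at (174,122), pad under it skewed against the box, box corners about (216,69),(270,71),(268,176),(215,176) with latch at (241,178), and the dish at (32–101, 74–180).

```bash
python3 - <<'E'
from h import *
im=np.load("c1.npy"); hsv=cv2.cvtColor(im,cv2.COLOR_BGR2HSV)
m=cv2.inRange(hsv,(100,120,60),(125,255,255)); ys,xs=np.nonzero(m[90:170,160:290]); uv=np.c_[xs+160,ys+90]
w=ray("wrist",uv,188)[:,:2]; h=w[np.linalg.norm(w-[522,-367],axis=1)>22]
d=np.linalg.svd(h-h.mean(0))[2][0]; d*=np.sign(d[1]); print("handle",h.mean(0),np.degrees(np.arctan2(d[1],d[0])), "end",h[np.argmax(h@d)], (h-h.mean(0)).std(0))
bx=ray("wrist",[(216,69),(270,71),(268,176),(215,176)],92)[:,:2]; print("box",bx.round(1).tolist(),bx.mean(0))
for a,b in((3,0),(2,1)): e=bx[b]-bx[a]; print(np.linalg.norm(e),np.degrees(np.arctan2(e[1],e[0])))
di=ray("wrist",[(31,75),(101,82),(101,181),(38,175)],66)[:,:2]; print("dish",di.round(1).tolist(),di.mean(0))
print("proj scoop",proj("wrist",[(522,-367,192),(522,-367,166)]).round(1).tolist())
plan(np.array([490.2,-387.8,330.3]),16.49,[((522,-367,240),82)])
E
```

```text
handle [ 520.34717562 -325.90462533] 91.54356926002852 end [ 516.64316958 -306.71202   ] [ 2.90316849 11.16014173]
box [[578.9, -318.6], [594.2, -378.0], [476.5, -412.1], [457.9, -348.9]] [ 526.86748243 -364.4157805 ]
124.70837776300611 14.03666998109645
122.48000172123061 16.16631961485972
dish [[510.2, -100.0], [526.3, -183.2], [401.3, -202.7], [385.8, -120.9]] [ 455.90189322 -151.70908475]
proj scoop [[239.9, 139.2], [241.0, 136.2]]
to [ 522 -367  240] 82 -> [0.091, -0.0273, 0.2258] [0.0, 0.0, -0.3639]
```

Request:
send_rows(rows=[0.091,-0.027,0.226,0,0,-0.42,0.091,-0.027,0.226,0,0,-0.42,0.091,-0.027,0.226,0,0,-0.42,0.091,-0.027,0.226,0,0,-0.42,0.091,-0.027,0.226,0,0,-0.42,0.091,-0.027,0.226,0,0,-0.42,0.091,-0.027,0.226,0,0,-0.42,0.091,-0.027,0.226,0,0,-0.42,0.091,-0.027,0.226,0,0,-0.42,0.091,-0.027,0.226,0,0,-0.42])

```text
t: 4.03
eef_pos: [522.1, -367.1, 239.9]
tcp_rot: [2.183, 2.259, 0.0]
contact_force: [-0.6, 0.9, 0.4]
width: 85.2
finger_force: 0.0
```

```bash
python3 - <<'E'
from h import *
s=sense(); print(s["t"],s["eef_pos"],yaw()[0])
im=cams.camera("wrist"); cv2.imwrite("pics/wrist2.png",im)
hsv=cv2.cvtColor(im,cv2.COLOR_BGR2HSV); m=cv2.inRange(hsv,(100,120,60),(125,255,255))
cs,_=cv2.findContours(m,0,2); c=max(cs,key=cv2.contourArea); print(cv2.boundingRect(c))
ys,xs=np.nonzero(cv2.drawContours(np.zeros_like(m),[c],0,255,-1)); w=ray("wrist",np.c_[xs,ys],188)[:,:2]
h=w[np.linalg.norm(w-[522,-367],axis=1)>22];d=np.linalg.svd(h-h.mean(0),full_matrices=False)[2][0]; print(h.mean(0),np.degrees(np.arctan2(d[1],d[0])))
print(proj("wrist",[(522,-367,192)]))
E
```

```text
4.025 [ 522.10976199 -367.11696015  239.90503135] 91.97552983787928
(229, 118, 48, 122)
[ 519.61441795 -325.87860424] -88.47857227951073
[[254.40445712 217.71901914]]
```

View pics/wrist2.png

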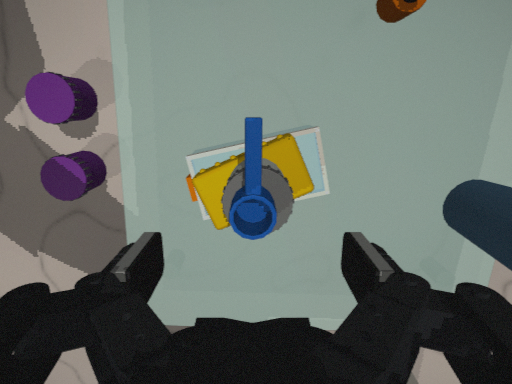

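The cup rim is centred at (253,214), in the middle between the fingers, and the handle points straight up the picture.

Request:
send_rows(rows=[0.004,0,0.08,0,0,0,0.004,0,0.12,0,0,0,0.004,0,0.125,0,0,0,0.004,0,0.125,0,0,0,0.004,0,0.125,0,0,0])

```text
t: 4.7
eef_pos: [522.5, -366.0, 191.1]
tcp_rot: [2.179, 2.26, -0.0]
contact_force: [0.5, -0.2, 0.9]
width: 85.5
finger_force: 0.0
```

Request:
send_rows(rows=[0,0,0,0,0,0,0,0,0,0,0,0,0,0,0,0,0,0,0,0,0,0,0,0,0,0,0,0,0,0,0,0,0,0,0,0,0,0,0,0,0,0,0,0,0,0,0,0], claw=0, force=25)

```text
t: 5.7
eef_pos: [522.1, -365.6, 190.1]
tcp_rot: [2.18, 2.261, -0.0]
contact_force: [-0.2, -0.6, 2.9]
width: 27.9
finger_force: 26.6
```

Request:
send_rows(rows=[0,0,-0.03,0,0,0,0,0,-0.1,0,0,0,0,0,-0.2,0,0,0,0,0,-0.2,0,0,0,0,0,-0.2,0,0,0])

```text
t: 6.32
eef_pos: [521.8, -365.3, 269.7]
tcp_rot: [-2.18, -2.261, 0.0]
contact_force: [-0.7, 0.3, -0.4]
width: 28.3
finger_force: 26.2
```

```bash
python3 - <<'E'
from h import *
s=sense(); print(s["t"],s["eef_pos"],yaw()[0],s["width"],s["finger_force"])
im=cams.camera("wrist"); cv2.imwrite("pics/wrist3.png",im)
for k in "scoop jar".split():
    r=finder.spot_point(k,"wrist"); print(k,[(np.round(x["location"]).tolist(),round(x["confidence"],2)) for x in r[:3]])
# commanded: (522,-365.4,270), psi 92.09 ; saucer average (448,147)
plan(np.array([522,-365.4,270]),92.09,[((448,100,270),92.09),((448,147,270),92.09),((448,60,300),92.09)])
E
```

```text
6.325 [ 521.80742542 -365.3028057   269.71964512] 92.08833680228433 28.294998762728405 26.237292350269854
scoop [([520.0, -366.0, 247.0], 0.8)]
jar [([317.0, -385.0, -0.0], 0.87), ([520.0, -361.0, 117.0], 0.77)]
to [448 100 270] 92.09 -> [1.1695, -0.1424, 0.0] [0.0, 0.0, 0.0]
to [448 147 270] 92.09 -> [1.2869, -0.1382, 0.0] [0.0, 0.0, 0.0]
to [448  60 300] 92.09 -> [1.0695, -0.1461, -0.075] [0.0, 0.0, 0.0]
```

View pics/wrist3.png

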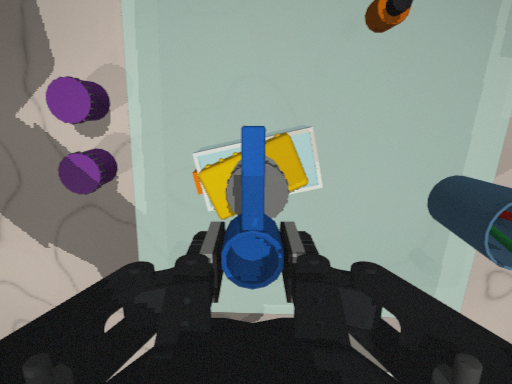

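The scoop is held upright between the pads (cup at (252,250)); the jar lid stays at (258,188) on the pad.

Request:
send_rows(rows=[0.95,-0.12,-0.05,0,0,0,0.95,-0.12,-0.05,0,0,0,0.95,-0.12,-0.05,0,0,0,0.95,-0.12,-0.05,0,0,0,0.95,-0.12,-0.05,0,0,0,0.95,-0.12,-0.05,0,0,0,0.95,-0.12,-0.05,0,0,0,0.95,-0.12,-0.05,0,0,0,0.95,-0.12,-0.05,0,0,0])

```text
t: 7.6
eef_pos: [460.4, 11.3, 289.5]
tcp_rot: [-2.182, -2.26, 0.001]
contact_force: [-0.2, -0.2, 1.0]
width: 28.2
finger_force: 26.2
```

```bash
python3 - <<'E'
from h import *
s=sense(); print(s["t"],s["eef_pos"],yaw()[0],s["width"])
im=cams.camera("wrist"); cv2.imwrite("pics/wrist4.png",im); np.save("c4.npy",im)
for k in "saucer mat dish coaster pump_head".split():
    r=finder.spot_point(k,"wrist"); print(k,[(np.round(x["location"]).tolist(),round(x["confidence"],2)) for x in r[:3]])
hsv=cv2.cvtColor(im,cv2.COLOR_BGR2HSV); m=cv2.inRange(hsv,(50,120,40),(75,255,255))
cs,_=cv2.findContours(m,0,2); c=max(cs,key=cv2.contourArea); print("green",cv2.boundingRect(c))
(x,y),a,g=cv2.fitEllipse(c); print(x,y,a,ray("wrist",[(x,y)],60))
E
```

```text
7.6 [460.39392698  11.27730646 289.46925776] 92.00761834516075 28.19665123776615
saucer [([448.0, 148.0, 49.0], 0.63)]
mat [([621.0, -20.0, 54.0], 0.66)]
dish [([454.0, -147.0, 54.0], 0.71)]
coaster []
pump_head []
green (191, 0, 109, 96)
244.95826721191406 35.24858093261719 (107.53026580810547, 118.37060546875) [[446.42999131 150.48952422  60.        ]]
```

View pics/wrist4.png

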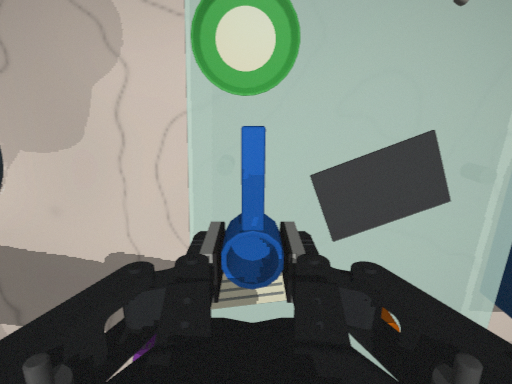

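The saucer's white disc is centred at (246,38); mat corners at about (311,177),(434,130),(450,200),(333,240).

```bash
python3 - <<'E'
from h import *
print(ray("wrist",[(246,38)],55))
m=ray("wrist",[(310.5,177),(434.5,130),(450.5,200),(332.5,240.5)],54)[:,:2]; print("mat",m.round(1).tolist(),m.mean(0))
for a,b in((0,1),(3,2),(0,3),(1,2)): e=m[b]-m[a]; print(np.linalg.norm(e),np.degrees(np.arctan2(e[1],e[0])))
s=sense(); print(s["eef_pos"])
plan(np.array([460.1,12.6,290]),92.09,[((447,149,200),92.09),((447,149,100),92.09),((447,149,80),92.09)])
E
```

```text
[[447.50512087 148.80964945  55.        ]]
mat [[531.7, -5.1], [673.8, 57.1], [711.0, -28.8], [567.9, -89.5]] [621.12004629 -16.57142464]
155.10983229768954 23.63256496611703
155.45443787007503 22.980006828661537
91.87792493057735 -66.79880795189476
93.64647930932566 -66.58598627998673
[460.30242952  11.72075681 289.72826094]
to [447 149 200] 92.09 -> [0.342, -0.0203, 0.225] [0.0, 0.0, 0.0]
to [447 149 100] 92.09 -> [0.342, -0.0203, 0.475] [0.0, 0.0, 0.0]
to [447 149  80] 92.09 -> [0.342, -0.0203, 0.525] [0.0, 0.0, 0.0]
```

Request:
send_rows(rows=[0.342,-0.02,0.1,0,0,0,0.342,-0.02,0.1,0,0,0,0.342,-0.02,0.1,0,0,0,0.342,-0.02,0.3,0,0,0,0.342,-0.02,0.4,0,0,0,0.342,-0.02,0.48,0,0,0,0.342,-0.02,0.505,0,0,0,0.342,-0.02,0.515,0,0,0,0.342,-0.02,0.522,0,0,0,0.342,-0.02,0.526,0,0,0,0.342,-0.02,0.526,0,0,0])

```text
t: 9.28
eef_pos: [447.7, 148.9, 80.1]
tcp_rot: [2.18, 2.261, 0.001]
contact_force: [-0.5, -0.7, 0.2]
width: 28.0
finger_force: 26.3
```

Request:
send_rows(rows=[0,0,0,0,0,0,0,0,0,0,0,0,0,0,0,0,0,0,0,0,0,0,0,0,0,0,-0.03,0,0,0,0,0,-0.1,0,0,0,0,0,-0.25,0,0,0,0,0,-0.42,0,0,0,0,0,-0.5,0,0,0,0,0,-0.5,0,0,0], claw=0.6)

```text
t: 10.52
eef_pos: [449.2, 149.1, 284.2]
tcp_rot: [2.176, 2.258, 0.01]
contact_force: [-0.2, -0.8, -0.3]
width: 51.5
finger_force: 0.0
```

```bash
python3 - <<'E'
from h import *
s=sense(); print(s["t"],s["eef_pos"],yaw()[0],s["width"])
im=cams.camera("wrist"); cv2.imwrite("pics/wrist5.png",im)
for k in "scoop coaster pump_head".split():
    r=finder.spot_point(k,"wrist"); print(k,[(np.round(x["location"]).tolist(),round(x["confidence"],2)) for x in r[:3]])
hsv=cv2.cvtColor(im,cv2.COLOR_BGR2HSV)
m=cv2.inRange(hsv,(8,80,90),(20,255,255)); cs,_=cv2.findContours(m,0,2)
for c in sorted(cs,key=cv2.contourArea)[::-1][:3]:
    if len(c)>5: e=cv2.fitEllipse(c); print(cv2.contourArea(c),np.round(e[0]+e[1]),ray("wrist",[e[0]],56))
E
```

```text
10.525 [449.16624923 149.09271545 284.1645758 ] 92.10013506447581 51.45478428205772
scoop [([446.0, 143.0, 58.0], 0.84)]
coaster []
pump_head [([646.0, 212.0, 49.0], 0.67)]
787.0 [331. -18.  68.  74.] [[517.56349898 338.11001174  56.        ]]
```

View pics/wrist5.png

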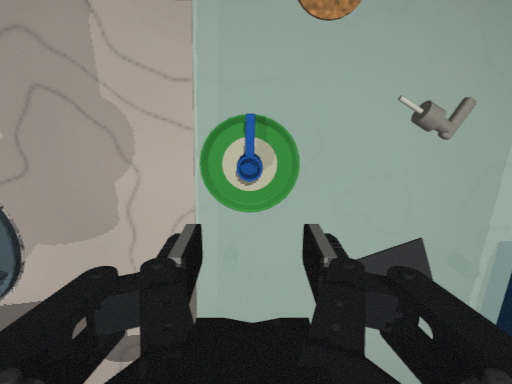

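The scoop stands on the white disc (cup at (249,168), saucer centre (250,162)); pump head untouched at (440,117), coaster edge at (331,5).

Request:
send_rows(rows=[-1,0.12,0,0,0,0.384,-1,0.12,0,0,0,0.384,-1,0.12,0,0,0,0.384,-1,0.12,0,0,0,0.384,-1,0.12,0,0,0,0.384,-1,0.12,0,0,0,0.384,-1,0.12,0,0,0,0.384,-1,0.12,0,0,0,0.384,-1,0.12,0,0,0,0.384], claw=1)

```text
t: 11.85
eef_pos: [509.2, -248.0, 278.1]
tcp_rot: [-3.076, -0.627, 0.003]
contact_force: [0.1, 0.1, -0.0]
width: 85.2
finger_force: 0.0
```

Request:
send_rows(rows=[-0.082,0.28,0.074,0,0,0,-0.082,0.28,0.074,0,0,0,-0.082,0.28,0.074,0,0,0,-0.082,0.28,0.074,0,0,0,-0.082,0.28,0.074,0,0,0,-0.082,0.28,0.074,0,0,0])

```text
t: 12.6
eef_pos: [523.8, -363.8, 250.8]
tcp_rot: [3.077, 0.628, 0.001]
contact_force: [-0.7, 0.2, 0.6]
width: 85.6
finger_force: 0.0
```

```bash
python3 - <<'E'
from h import *
s=sense(); print(s["t"],s["eef_pos"],yaw()[0],s["width"])
im=cams.camera("wrist"); cv2.imwrite("pics/wrist6.png",im)
for k in "jar pad clear_box".split():
    r=finder.spot_point(k,"wrist"); print(k,[(np.round(x["location"]).tolist(),round(x["confidence"],2)) for x in r[:3]])
print(proj("wrist",[(523,-365,166),(523,-365,116)]))
E
```

```text
12.6 [ 523.77622617 -363.78338827  250.83451104] 23.07395893783214 85.5580761122865
jar [([318.0, -386.0, -1.0], 0.94), ([523.0, -364.0, 114.0], 0.91), ([316.0, -300.0, 1.0], 0.63)]
pad []
clear_box []
[[253.12915307 198.62394709]
 [252.88707824 181.67385853]]
```

View pics/wrist6.png

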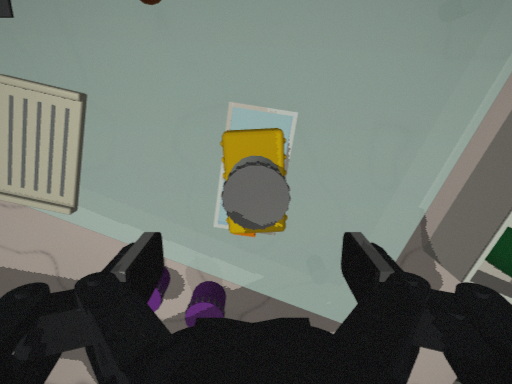

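Jar lid centred at (256,193), about 2 mm right and 4 mm ahead of the finger middle; pad lies almost straight in this view.

Request:
send_rows(rows=[0.009,0.006,0.12,0,0,0,0.009,0.006,0.2,0,0,0,0.009,0.006,0.225,0,0,0,0.009,0.006,0.225,0,0,0,0.009,0.006,0.225,0,0,0])

```text
t: 13.42
eef_pos: [528.4, -366.7, 161.9]
tcp_rot: [3.076, 0.625, 0.003]
contact_force: [-0.1, 0.5, 1.3]
width: 85.7
finger_force: 0.0
```

Request:
send_rows(rows=[0,0,0,0,0,0,0,0,0,0,0,0,0,0,0,0,0,0,0,0,0,0,0,0,0,0,0,0,0,0,0,0,0,0,0,0,0,0,0,0,0,0], claw=0, force=40)

```text
t: 14.3
eef_pos: [527.9, -366.0, 161.1]
tcp_rot: [3.078, 0.625, 0.001]
contact_force: [-2.1, 2.5, 5.5]
width: 48.6
finger_force: 40.9
```

Request:
send_rows(rows=[0,0,-0.01,0,0,0,0,0,-0.05,0,0,0,0,0,-0.12,0,0,0,0,0,-0.2,0,0,0,0,0,-0.275,0,0,0,0,0,-0.275,0,0,0])

```text
t: 15.05
eef_pos: [528.8, -367.1, 273.9]
tcp_rot: [3.073, 0.624, 0.006]
contact_force: [-0.6, -0.3, -1.4]
width: 48.5
finger_force: 41.5
```

```bash
python3 - <<'E'
from h import *
s=sense(); print(s["t"],s["eef_pos"],yaw()[0],s["width"],s["finger_force"])
im=cams.camera("wrist"); cv2.imwrite("pics/wrist7.png",im); np.save("c7.npy",im)
hsv=cv2.cvtColor(im,cv2.COLOR_BGR2HSV); m=cv2.inRange(hsv,(20,140,80),(33,255,255)); cs,_=cv2.findContours(m,0,2)
c=max(cs,key=cv2.contourArea); b=cv2.boxPoints(cv2.minAreaRect(c)); w=ray("wrist",b,116)[:,:2]; print(b.round().tolist(),w.round().tolist(),w.mean(0))
for k in "jar pad clear_box".split():
    r=finder.spot_point(k,"wrist"); print(k,[(np.round(x["location"]).tolist(),round(x["confidence"],2)) for x in r[:3]])
E
```

```text
15.05 [ 528.78799612 -367.05344002  273.8564654 ] 22.973562125754505 48.543695889801846 41.549286246299744
[[216.0, 133.0], [275.0, 129.0], [280.0, 191.0], [221.0, 195.0]] [[552.0, -320.0], [577.0, -368.0], [524.0, -397.0], [498.0, -345.0]] [ 537.96847715 -357.49726466]
jar [([525.0, -366.0, 226.0], 0.59), ([317.0, -387.0, -2.0], 0.56), ([314.0, -302.0, 1.0], 0.47)]
pad [([522.0, -366.0, 91.0], 0.82)]
clear_box []
```

View pics/wrist7.png

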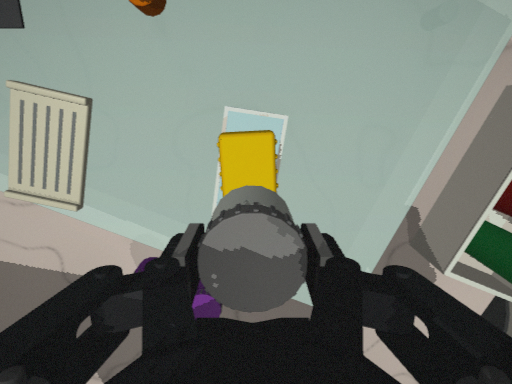

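The jar is held upright at the lid, with the pad (corners about (218,132)–(277,192)) left on the box.

Request:
send_rows(rows=[0.137,-0.411,-0.05,0,0,-0.19,0.137,-0.411,-0.05,0,0,-0.19,0.137,-0.411,-0.05,0,0,-0.19,0.274,-0.822,-0.05,0,0,-0.384,0.274,-0.822,-0.05,0,0,-0.384,0.274,-0.822,-0.05,0,0,-0.384,0.274,-0.822,-0.05,0,0,-0.384,0.274,-0.822,-0.05,0,0,-0.384,0.274,-0.822,-0.05,0,0,-0.384,0.274,-0.822,-0.05,0,0,-0.384])

```text
t: 16.5
eef_pos: [500.1, -21.0, 289.5]
tcp_rot: [-2.183, -2.259, 0.001]
contact_force: [-0.3, -0.8, -1.4]
width: 48.3
finger_force: 41.8
```

Request:
send_rows(rows=[0.648,0.073,0.05,0,0,0,0.648,0.073,0.05,0,0,0,0.648,0.073,0.05,0,0,0,0.648,0.073,0.05,0,0,0,0.648,0.073,0.05,0,0,0,0.648,0.073,0.05,0,0,0,0.648,0.073,0.05,0,0,0,0.648,0.073,0.05,0,0,0])

```text
t: 17.5
eef_pos: [520.3, 238.2, 270.2]
tcp_rot: [2.183, 2.259, 0.0]
contact_force: [0.1, 0.3, -1.3]
width: 48.7
finger_force: 41.8
```

```bash
python3 - <<'E'
from h import *
s=sense(); print(s["t"],s["eef_pos"],yaw()[0],s["width"],s["finger_force"])
im=cams.camera("wrist"); cv2.imwrite("pics/wrist8.png",im)
for k in ["coaster"]:
    r=finder.spot_point(k,"wrist"); print(k,[(np.round(x["location"]).tolist(),round(x["confidence"],2)) for x in r[:3]])
hsv=cv2.cvtColor(im,cv2.COLOR_BGR2HSV)
m=cv2.inRange(hsv,(5,80,90),(22,255,255)); m=cv2.morphologyEx(m,cv2.MORPH_CLOSE,np.ones((7,7))); cs,_=cv2.findContours(m,0,2)
for c in sorted(cs,key=cv2.contourArea)[::-1][:3]:
    if len(c)>5: e=cv2.fitEllipse(c); print(cv2.contourArea(c),cv2.boundingRect(c),np.round(e[0]+e[1]),ray("wrist",[e[0]],56), ray("wrist",[cv2.minEnclosingCircle(c)[0]],56),"px/dia",78*298/np.linalg.norm(cal("wrist")[2][2]-56))
E
```

```text
17.5 [520.28572024 238.24759398 270.15134723] 91.95223660966157 48.67095428672104 41.82765483856201
coaster [([528.0, 348.0, 47.0], 0.71)]
4696.5 (459, 0, 53, 109) [485.  46.  51. 153.] [[756.18102823 372.94523189  56.        ]] [[760.08306167 364.91575816  56.        ]] px/dia 68.92401587956898
4339.0 (225, 25, 72, 79) [261.  64.  72.  77.] [[524.23665608 347.24814762  56.        ]] [[524.50264192 347.23283492  56.        ]] px/dia 68.92401587956898
706.5 (491, 171, 21, 50) [523. 194.  51.  66.] [[839.9890848  214.76843969  56.        ]] [[825.75106906 212.25258479  56.        ]] px/dia 68.92401587956898
```

Request:
send_rows(rows=[0.265,0.02,0.05,0,0,0,0.265,0.02,0.1,0,0,0,0.265,0.02,0.2,0,0,0,0.265,0.02,0.3,0,0,0,0.265,0.02,0.36,0,0,0,0.265,0.02,0.4,0,0,0,0.265,0.02,0.41,0,0,0,0.265,0.02,0.418,0,0,0,0.265,0.02,0.422,0,0,0,0.265,0.02,0.424,0,0,0,0.265,0.02,0.424,0,0,0,0.265,0.02,0.424,0,0,0])

```text
t: 19.1
eef_pos: [524.4, 346.2, 101.1]
tcp_rot: [2.18, 2.261, 0.002]
contact_force: [-0.2, -0.5, 3.2]
width: 48.4
finger_force: 42.1
```

Request:
send_rows(rows=[0,0,0,0,0,0,0,0,0,0,0,0,0,0,0,0,0,0,0,0,0,0,0,0,0,0,0,0,0,0,0,0,-0.05,0,0,0,0,0,-0.15,0,0,0,0,0,-0.3,0,0,0,0,0,-0.42,0,0,0,0,0,-0.42,0,0,0,0,0,-0.42,0,0,0], claw=1)

```text
t: 20.48
eef_pos: [523.8, 345.9, 269.0]
tcp_rot: [2.18, 2.261, 0.001]
contact_force: [-0.2, 0.0, -0.7]
width: 85.4
finger_force: 0.0
```

```bash
python3 - <<'E'
from h import *
s=sense(); print(s["t"],s["eef_pos"],yaw()[0],s["width"],s["finger_force"])
im=cams.camera("wrist"); cv2.imwrite("pics/wrist9.png",im)
for k in ["coaster","jar","pump_head"]:
    r=finder.spot_point(k,"wrist"); print(k,[(np.round(x["location"]).tolist(),round(x["confidence"],2)) for x in r[:3]])
E
```

```text
20.475 [523.83241066 345.94330557 268.98510578] 92.0922215651916 85.41230400907811 0.0
coaster []
jar [([517.0, 346.0, 52.0], 0.88)]
pump_head [([647.0, 213.0, 51.0], 0.69)]
```

View pics/wrist9.png

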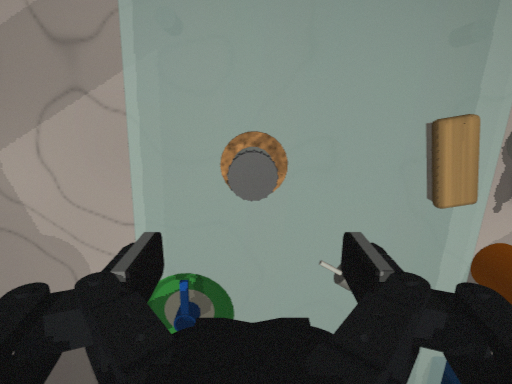

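The jar stands inside the coaster (lid (253,176), coaster centre about (254,164), offset mostly parallax); scoop and pump head are in place.

Request:
send_rows(rows=[-1,-0.03,0,0,0,0.384,-1,-0.03,0,0,0,0.384,-1,-0.03,0,0,0,0.384,-1,-0.03,0,0,0,0.384,-1,-0.03,0,0,0,0.384,-1,-0.03,0,0,0,0.384,-1,-0.03,0,0,0,0.384,-1,-0.03,0,0,0,0.384,-1,-0.03,0,0,0,0.384])

```text
t: 21.8
eef_pos: [526.3, -53.3, 267.6]
tcp_rot: [-3.077, -0.628, 0.002]
contact_force: [0.8, -0.2, 0.4]
width: 85.6
finger_force: 0.0
```

Request:
send_rows(rows=[-0.31,0.716,0.045,0,0,0,-0.31,0.716,0.045,0,0,0,-0.31,0.716,0.045,0,0,0,-0.31,0.716,0.045,0,0,0,-0.31,0.716,0.045,0,0,0,-0.31,0.716,0.045,0,0,0,-0.31,0.716,0.045,0,0,0,-0.31,0.716,0.045,0,0,0,-0.31,0.716,0.045,0,0,0])

```text
t: 22.92
eef_pos: [524.8, -364.7, 250.7]
tcp_rot: [3.078, 0.629, 0.001]
contact_force: [0.3, -0.3, 0.7]
width: 85.5
finger_force: 0.0
```

```bash
cat >> h.py <<'E'
def rect(uv,z):
    "min-area rectangle in the world plane z of pixel points"
    (c,s,a)=cv2.minAreaRect(ray("wrist",uv,z)[:,:2].astype(np.float32)); 
    if s[0]<s[1]: s=s[::-1]; a+=90
    return np.round(c,1),np.round(s,1),round((a+90)%180-90,1)
E
python3 - <<'E'
from h import *
s=sense(); print(s["t"],s["eef_pos"],yaw()[0],s["width"])
im=cams.camera("wrist"); cv2.imwrite("pics/wrist10.png",im); np.save("c10.npy",im)
hsv=cv2.cvtColor(im,cv2.COLOR_BGR2HSV)
m=cv2.inRange(hsv,(20,140,60),(33,255,255)); cs,_=cv2.findContours(m,0,1); c=max(cs,key=cv2.contourArea)
print("pad",cv2.boundingRect(c),rect(c[:,0],116)); b=cv2.approxPolyDP(c,6,True)[:,0]; print(b.tolist())
for k in ["pad","clear_box","dish"]:
    r=finder.spot_point(k,"wrist"); print(k,[(np.round(x["location"]).tolist(),round(x["confidence"],2)) for x in r[:3]])
E
```

```text
22.925 [ 524.81835357 -364.72280236  250.74676736] 23.101125857431725 85.48679529179682
pad (219, 129, 67, 105) (array([ 522.7, -366.5]), array([95.2, 55.8]), 25.9)
[[277, 129], [221, 136], [230, 233], [283, 228]]
pad [([522.0, -369.0, 92.0], 0.69)]
clear_box []
dish [([456.0, -145.0, 50.0], 0.94)]
```

View pics/wrist10.png

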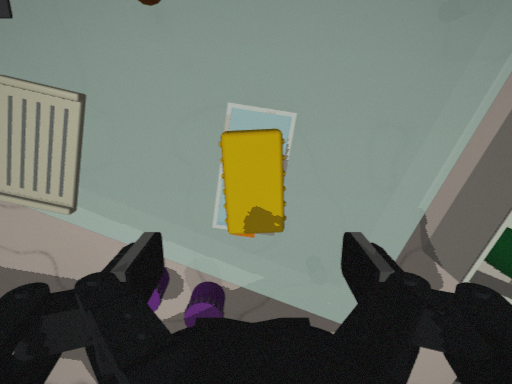

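The pad lies alone on the box now, centre (253,181), turned about 3° left of the tool axis.

Request:
send_rows(rows=[-0.003,0,0.15,0,0,-0.017,-0.003,0,0.27,0,0,-0.017,-0.003,0,0.32,0,0,-0.017,-0.003,0,0.338,0,0,-0.017,-0.003,0,0.338,0,0,-0.017,-0.003,0,0.338,0,0,-0.017])

```text
t: 23.88
eef_pos: [524.1, -367.8, 117.3]
tcp_rot: [3.058, 0.707, 0.003]
contact_force: [-0.0, -0.3, 0.7]
width: 85.8
finger_force: 0.0
```

Request:
send_rows(rows=[0,0,0,0,0,0,0,0,0,0,0,0,0,0,0,0,0,0,0,0,0,0,0,0,0,0,0,0,0,0,0,0,0,0,0,0,0,0,0,0,0,0], claw=0, force=40)

```text
t: 24.75
eef_pos: [523.6, -367.2, 116.2]
tcp_rot: [3.06, 0.707, 0.001]
contact_force: [0.1, 0.1, 5.4]
width: 53.1
finger_force: 43.8
```

Request:
send_rows(rows=[0,0,-0.02,0,0,0,0,0,-0.1,0,0,0,0,0,-0.22,0,0,0,0,0,-0.3,0,0,0,0,0,-0.3,0,0,0,0,0,-0.3,0,0,0])

```text
t: 25.5
eef_pos: [522.5, -366.1, 233.7]
tcp_rot: [-3.059, -0.707, 0.002]
contact_force: [-0.1, -0.1, -0.8]
width: 52.9
finger_force: 43.1
```

```bash
python3 - <<'E'
from h import *
s=sense(); print(s["t"],s["eef_pos"],yaw()[0],s["width"],s["finger_force"])
# dish from c10: pixel corners seen there; use scene-wide c1 estimate and finder too
im=cams.camera("wrist"); np.save("c11.npy",im); cv2.imwrite("pics/wrist11.png",im)
for k in ["pad","dish","clear_box"]:
    r=finder.spot_point(k,"wrist"); print(k,[(np.round(x["location"]).tolist(),round(x["confidence"],2)) for x in r[:3]])
hsv=cv2.cvtColor(im,cv2.COLOR_BGR2HSV); print(hsv[140:150:5,20:90:6].tolist())
E
```

```text
25.5 [ 522.48990935 -366.14146543  233.6631212 ] 26.028399554634085 52.90490798136365 43.05310249328613
pad [([522.0, -366.0, 212.0], 0.76)]
dish [([455.0, -146.0, 52.0], 0.95)]
clear_box []
[[[27, 34, 166], [26, 35, 173], [29, 35, 175], [70, 7, 103], [28, 39, 177], [27, 32, 151], [30, 36, 177], [28, 36, 179], [25, 38, 87], [75, 29, 160], [71, 25, 163], [72, 27, 162]], [[27, 30, 152], [26, 36, 175], [27, 34, 175], [70, 15, 102], [29, 35, 174], [41, 17, 122], [29, 35, 177], [29, 36, 178], [27, 34, 74], [72, 27, 160], [73, 25, 162], [72, 28, 163]]]
```

Request:
send_rows(rows=[-0.116,-0.623,-0.012,0,0,0.095,-0.116,-0.623,-0.012,0,0,0.095,-0.116,-0.623,-0.012,0,0,0.095,-0.116,-0.623,-0.012,0,0,0.095,-0.116,-0.623,-0.012,0,0,0.095,-0.116,-0.623,-0.012,0,0,0.095,-0.116,-0.623,-0.012,0,0,0.095,-0.116,-0.623,-0.012,0,0,0.095])

```text
t: 26.7
eef_pos: [372.5, -164.0, 239.7]
tcp_rot: [-3.132, -0.243, 0.001]
contact_force: [0.3, 0.3, -1.5]
width: 53.3
finger_force: 43.0
```

```bash
python3 - <<'E'
from h import *
s=sense(); print(s["t"],s["eef_pos"],yaw()[0],s["width"],s["finger_force"])
im=cams.camera("wrist"); np.save("c12.npy",im); cv2.imwrite("pics/wrist12.png",im)
for k in ["pad","dish"]:
    r=finder.spot_point(k,"wrist"); print(k,[(np.round(x["location"]).tolist(),round(x["confidence"],2)) for x in r[:3]])
E
```

```text
26.7 [ 372.49462985 -164.00459035  239.73020322] 8.887171022876968 53.299409256887884 43.01785111427307
pad [([369.0, -163.0, 218.0], 0.75)]
dish [([452.0, -146.0, 51.0], 0.59)]
```

View pics/wrist12.png

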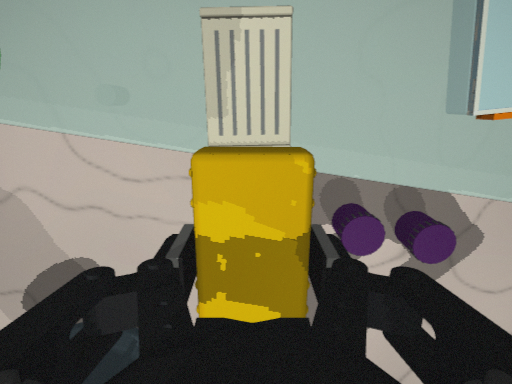

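The dish's far lip runs from (200,9) to (293,7) and its sides go down to (209,143) and (290,143); the pad is held straight in front of it, its far edge at row 148.

```bash
python3 - <<'E'
from h import *
im=np.load("c12.npy"); hsv=cv2.cvtColor(im,cv2.COLOR_BGR2HSV)
f=ray("wrist",[(200.5,8.5),(293,7)],66)[:,:2]; L=ray("wrist",[(203.5,22),(208.5,142)],60)[:,:2]; Rr=ray("wrist",[(291.5,22),(290.5,142)],60)[:,:2]
an=lambda e:np.degrees(np.arctan2(e[1],e[0]))
print("lip",f,np.linalg.norm(f[1]-f[0]),an(f[0]-f[1])-90); print("L",an(L[0]-L[1]),"R",an(Rr[0]-Rr[1]), "width",np.linalg.norm(L-Rr,axis=1))
for a in (8.5,9.2,10): u=np.array([np.cos(np.radians(a)),np.sin(np.radians(a))]); print(a,"centre",f.mean(0)-66*u)
m=cv2.inRange(hsv,(20,140,40),(33,255,255)); c=max(cv2.findContours(m,0,1)[0],key=cv2.contourArea); print(cv2.boundingRect(c))
t=ray("wrist",[(253,148)],s["eef_pos"][2] if 0 else 239.7)[0]; e=np.array([np.cos(np.radians(8.9)),np.sin(np.radians(8.9))]); print("pad front edge ahead of TCP",(t[:2]-np.array([372.5,-164]))@e)
E
```

```text
lip [[ 511.03869652  -95.25542485]
 [ 524.8174389  -176.09639457]] 82.00680536885072 9.672688482826146
L 9.048048744239248 R 10.314127019154801 width [80.48232627 82.89833858]
8.5 centre [ 452.65302073 -145.43133085]
9.2 centre [ 452.77707422 -146.2280681 ]
10 centre [ 452.93075601 -147.13668944]
(189, 147, 127, 176)
pad front edge ahead of TCP 47.70730635694945
```

Request:
send_rows(rows=[0.209,-0.008,0.08,0,0,-0.004,0.209,-0.008,0.15,0,0,-0.004,0.209,-0.008,0.25,0,0,-0.004,0.209,-0.008,0.3,0,0,-0.004,0.209,-0.008,0.34,0,0,-0.004,0.209,-0.008,0.36,0,0,-0.004,0.209,-0.008,0.375,0,0,-0.004,0.209,-0.008,0.383,0,0,-0.004,0.209,-0.008,0.388,0,0,-0.004,0.209,-0.008,0.391,0,0,-0.004,0.209,-0.008,0.391,0,0,-0.004,0.209,-0.008,0.391,0,0,-0.004])

```text
t: 28.35
eef_pos: [454.4, -147.2, 84.1]
tcp_rot: [3.13, 0.264, 0.001]
contact_force: [-2.1, 1.8, 6.1]
width: 53.1
finger_force: 43.8
```

Request:
send_rows(rows=[0,0,0,0,0,0,0,0,0,0,0,0,0,0,0,0,0,0,0,0,0,0,0,0,0,0,0,0,0,0,0,0,-0.05,0,0,0,0,0,-0.15,0,0,0,0,0,-0.3,0,0,0,0,0,-0.4,0,0,0,0,0,-0.4,0,0,0,0,0,-0.4,0,0,0], claw=1)

```text
t: 29.72
eef_pos: [453.7, -146.7, 242.7]
tcp_rot: [-3.13, -0.264, 0.001]
contact_force: [0.3, -0.2, -0.6]
width: 85.4
finger_force: 0.0
```

```bash
python3 - <<'E'
from h import *
s=sense(); print(s["t"],s["eef_pos"],yaw()[0],s["width"],s["finger_force"])
im=cams.camera("wrist"); np.save("c13.npy",im); cv2.imwrite("pics/wrist13.png",im)
hsv=cv2.cvtColor(im,cv2.COLOR_BGR2HSV); m=cv2.inRange(hsv,(20,140,40),(33,255,255)); c=max(cv2.findContours(m,0,1)[0],key=cv2.contourArea)
print("pad",cv2.boundingRect(c),rect(c[:,0],84))
m2=cv2.inRange(hsv,(18,20,110),(36,75,255)); m2=cv2.morphologyEx(m2,cv2.MORPH_OPEN,np.ones((3,3)))
P=[q for q in cv2.findContours(m2,0,1)[0] if cv2.contourArea(q)>60]; 
for q in P: print("w",cv2.contourArea(q),cv2.boundingRect(q))
for k in ["pad","dish"]:
    r=finder.spot_point(k,"wrist"); print(k,[(np.round(x["location"]).tolist(),round(x["confidence"],2)) for x in r[:3]])
print("dish model px",proj("wrist",[(454+a*.9858-b*.1668,-147+a*.1668+b*.9858,66) for a,b in((66,42),(66,-42),(-66,-42),(-66,42))]).round().tolist())
E
```

```text
29.725 [ 453.65597361 -146.72963356  242.65322962] 9.649643821712775 85.39066890206547 0.0
pad (223, 125, 60, 96) (array([ 453.4, -146.7]), array([94., 56.]), 9.6)
w 388.0 (215, 222, 76, 7)
w 2947.5 (210, 103, 85, 118)
pad [([454.0, -148.0, 62.0], 0.75)]
dish []
dish model px [[210.0, 103.0], [297.0, 103.0], [292.0, 230.0], [214.0, 230.0]]
```

Request:
send_rows(rows=[0.089,0.565,0.034,0,0,-0.03,0.089,0.565,0.034,0,0,-0.03,0.089,0.565,0.034,0,0,-0.03,0.089,0.565,0.034,0,0,-0.03,0.089,0.565,0.034,0,0,-0.03,0.089,0.565,0.034,0,0,-0.03,0.089,0.565,0.034,0,0,-0.03,0.089,0.565,0.034,0,0,-0.03])

```text
t: 30.88
eef_pos: [527.2, -362.9, 230.3]
tcp_rot: [3.114, 0.413, 0.0]
contact_force: [0.2, 0.4, -0.0]
width: 85.4
finger_force: 0.0
```

```bash
python3 - <<'E'
from h import *
s=sense(); print(s["t"],s["eef_pos"],yaw()[0],s["width"])
im=cams.camera("wrist"); np.save("c14.npy",im); cv2.imwrite("pics/wrist14.png",im)
for k in ["clear_box"]:
    r=finder.spot_point(k,"wrist"); print(k,[(np.round(x["location"]).tolist(),round(x["confidence"],2)) for x in r[:3]])
hsv=cv2.cvtColor(im,cv2.COLOR_BGR2HSV)
# white rim: low saturation, bright
m=cv2.inRange(hsv,(0,0,200),(180,22,255)); m[:60]=0; m[250:]=0; m[:,:150]=0; m[:,360:]=0
for q in sorted(cv2.findContours(m,0,1)[0],key=cv2.contourArea)[::-1][:3]: print("w",cv2.contourArea(q),cv2.boundingRect(q),rect(q[:,0],92))
o=cv2.inRange(hsv,(5,150,120),(15,255,255)); q=max(cv2.findContours(o,0,1)[0],key=cv2.contourArea); print("latch",cv2.boundingRect(q))
cv2.imwrite("pics/crop14.png",cv2.resize(im[60:260,150:360],None,fx=2.8,fy=2.8,interpolation=2))
E
```

```text
30.875 [ 527.21304944 -362.85546822  230.30815194] 15.11544108208253 85.39559900759131
clear_box [([529.0, -361.0, 51.0], 0.88)]
latch (87, 0, 25, 8)
```

View pics/crop14.png

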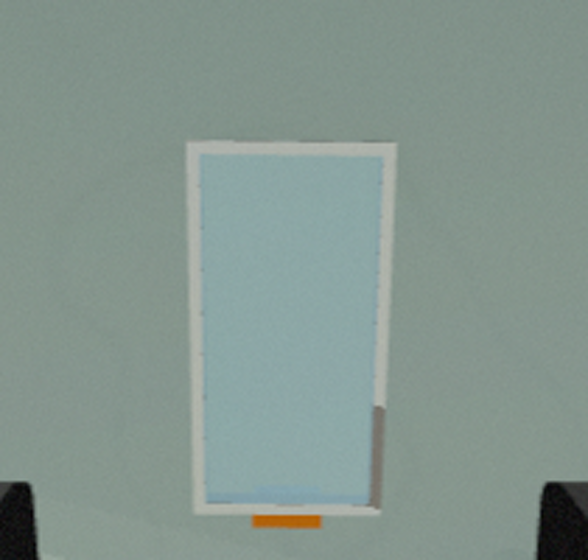

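The box alone: corners in the full picture at about (217,111),(292,111),(286,243),(220,244), latch at the near end, squarely between the fingers.

```bash
python3 - <<'E'
from h import *
b=ray("wrist",[(216.8,110.7),(291.8,111.1),(285.7,242.9),(219.6,243.6)],92)[:,:2]; print(b.round(1).tolist(),b.mean(0))
for i,j in((3,0),(2,1),(0,1),(3,2)): e=b[j]-b[i]; print(np.linalg.norm(e).round(1),np.degrees(np.arctan2(e[1],e[0])))
p=np.array([454.1,-146.9,243.6])+tool(9.65).apply(np.array([.089,.565,.034])*400); print(p)
plan(p,15.05,[(np.r_[b.mean(0),75],15.05)])
E
```

```text
[[577.9, -318.2], [594.1, -379.8], [475.5, -410.1], [458.3, -349.1]] [ 526.45362658 -364.30334017]
123.5 14.51690311583486
122.4 14.314855595880102
63.8 -75.24925740677463
63.3 -74.31022958400531
[ 527.08044727 -363.73453211  230.        ]
to [ 526.5 -364.3   75. ] 15.05 -> [-0.0019, 0.001, 0.3875] [0.0, 0.0, 0.0]
```

Request:
send_rows(rows=[-0.002,0.001,0.15,0,0,0.002,-0.002,0.001,0.27,0,0,0.002,-0.002,0.001,0.35,0,0,0.002,-0.002,0.001,0.38,0,0,0.002,-0.002,0.001,0.388,0,0,0.002,-0.002,0.001,0.388,0,0,0.002])

```text
t: 31.72
eef_pos: [527.3, -365.1, 76.3]
tcp_rot: [3.114, 0.402, 0.002]
contact_force: [-0.2, 0.2, 0.8]
width: 85.6
finger_force: 0.0
```

Request:
send_rows(rows=[0,0,0,0,0,0,0,0,0,0,0,0,0,0,0,0,0,0,0,0,0,0,0,0,0,0,0,0,0,0,0,0,0,0,0,0], claw=0, force=50)

```text
t: 32.48
eef_pos: [527.3, -365.2, 76.5]
tcp_rot: [3.114, 0.401, 0.003]
contact_force: [-0.9, -0.4, 6.5]
width: 63.3
finger_force: 57.2
```

Request:
send_rows(rows=[0,0,-0.02,0,0,0,0,0,-0.08,0,0,0,0,0,-0.2,0,0,0,0,0,-0.32,0,0,0,0,0,-0.4,0,0,0,0,0,-0.4,0,0,0,0,0,-0.4,0,0,0])

```text
t: 33.35
eef_pos: [525.6, -363.7, 232.6]
tcp_rot: [-3.113, -0.401, 0.003]
contact_force: [-0.6, 0.2, -3.1]
width: 63.3
finger_force: 56.5
```

```bash
python3 - <<'E'
from h import *
s=sense(); print(s["t"],s["eef_pos"],yaw()[0],s["width"],s["finger_force"])
im=cams.camera("wrist"); cv2.imwrite("pics/wrist15.png",im)
r=finder.spot_point("clear_box","wrist"); print([(np.round(x["location"]).tolist(),round(x["confidence"],2)) for x in r[:3]])
p=np.array([527.1,-363.7,230])+tool(15.05).apply(np.array([-.002,.001,-.012])*400); print(p)
plan(p,14.7,[((600,-60,235),23.3),((621,-17,235),23.3)])
E
```

```text
33.35 [ 525.64158265 -363.69068859  232.62584429] 14.687313347624357 63.27492273837693 56.47598057985306
[([528.0, -362.0, 202.0], 0.94)]
[ 526.43130507 -364.29400934  234.8       ]
to [600 -60 235] 23.3 -> [0.3709, -0.6892, -0.0005] [0.0, 0.0, -0.0478]
to [621 -17 235] 23.3 -> [0.449, -0.7798, -0.0005] [0.0, 0.0, -0.0478]
```

Request:
send_rows(rows=[0.225,-0.39,0,0,0,-0.024,0.225,-0.39,0,0,0,-0.024,0.225,-0.39,0,0,0,-0.024,0.449,-0.78,0,0,0,-0.048,0.449,-0.78,0,0,0,-0.048,0.449,-0.78,0,0,0,-0.048,0.449,-0.78,0,0,0,-0.048,0.449,-0.78,0,0,0,-0.048,0.449,-0.78,0,0,0,-0.048,0.449,-0.78,0,0,0,-0.048])

```text
t: 34.7
eef_pos: [620.8, -18.5, 234.4]
tcp_rot: [-3.077, -0.632, 0.001]
contact_force: [-0.5, 0.5, -2.9]
width: 63.1
finger_force: 56.5
```

Request:
send_rows(rows=[0,0,0.1,0,0,0,0,0,0.2,0,0,0,0,0,0.3,0,0,0,0,0,0.35,0,0,0,0,0,0.37,0,0,0,0,0,0.38,0,0,0,0,0,0.386,0,0,0,0,0,0.389,0,0,0,0,0,0.39,0,0,0,0,0,0.39,0,0,0])

```text
t: 35.95
eef_pos: [621.8, -17.2, 80.5]
tcp_rot: [3.076, 0.635, 0.003]
contact_force: [-2.5, 1.6, 4.8]
width: 63.5
finger_force: 57.5
```

```bash
python3 - <<'E'
from h import *
s=sense(); print(s["t"],s["eef_pos"],yaw()[0],s["width"],s["finger_force"],s["contact_force"])
E
```

```text
35.95 [621.84027537 -17.2095889   80.45213843] 23.342682501204372 63.48446411916009 57.51898616552353 [-2.47063797  1.61236679  4.76764521]
```

Seated on the mat (contact force risen to about +5 N). Release and rise.

Request:
send_rows(rows=[0,0,0,0,0,0,0,0,0,0,0,0,0,0,0,0,0,0,0,0,0,0,0,0,0,0,-0.04,0,0,0,0,0,-0.12,0,0,0,0,0,-0.25,0,0,0,0,0,-0.4,0,0,0,0,0,-0.5,0,0,0,0,0,-0.5,0,0,0,0,0,-0.5,0,0,0,0,0,-0.5,0,0,0], claw=1)

```text
t: 37.45
eef_pos: [620.2, -16.9, 277.0]
tcp_rot: [-3.075, -0.635, 0.004]
contact_force: [-0.2, 0.5, 0.5]
width: 85.6
finger_force: 0.0
```

```bash
python3 - <<'E'
from h import *
s=sense(); print(s["t"],s["eef_pos"],yaw()[0],s["width"],s["finger_force"])
im=cams.camera("wrist"); cv2.imwrite("pics/wrist16.png",im); np.save("c16.npy",im)
hsv=cv2.cvtColor(im,cv2.COLOR_BGR2HSV)
d=cv2.inRange(hsv,(0,0,0),(180,120,75)); d[225:]=0
for q in sorted(cv2.findContours(d,0,1)[0],key=cv2.contourArea)[::-1][:3]: print("dark",cv2.contourArea(q),cv2.boundingRect(q),rect(q[:,0],54))
dr=lambda cx,cy,z,L,W,a=np.radians(23.3):proj("wrist",[(cx+x*np.cos(a)-y*np.sin(a),cy+x*np.sin(a)+y*np.cos(a),z) for x,y in((L,W),(L,-W),(-L,-W),(-L,W))]).round().tolist()
print("mat model",dr(621,-17,54,78,48)); print("box model",dr(621,-17,96,62,32))
w=cv2.inRange(hsv,(0,0,150),(180,40,255)); w[240:]=0
for q in sorted(cv2.findContours(w,0,1)[0],key=cv2.contourArea)[::-1][:4]: print("white",cv2.contourArea(q),cv2.boundingRect(q))
for c in ("wrist","scene","side"):
    if c!="wrist": cams.camera(c)
    for k in "clear_box mat scoop jar pad pump_head dropper".split():
        r=finder.spot_point(k,c); print(c,k,[(np.round(x["location"]).tolist(),round(x["confidence"],2)) for x in r[:3]])
E
```

```text
37.45 [620.15895539 -16.9492693  277.03192685] 23.326728579866018 85.59558007747461 0.0
dark 2812.0 (211, 92, 86, 131) (array([621.9, -16.8]), array([154.2,  94.4]), 23.2)
dark 273.5 (409, 205, 23, 20) (array([ 641.7, -231.9]), array([29. , 18.9]), 75.0)
dark 236.5 (56, 39, 28, 35) (array([645.5, 211.1]), array([32.2, 28.6]), 6.3)
mat model [[210.0, 92.0], [297.0, 92.0], [292.0, 223.0], [215.0, 223.0]]
box model [[221.0, 107.0], [286.0, 107.0], [282.0, 224.0], [224.0, 224.0]]
white 75780.5 (33, 0, 479, 240)
white 649.5 (480, 37, 32, 43)
white 402.0 (0, 214, 29, 26)
white 252.0 (73, 212, 31, 28)
wrist clear_box [([629.0, -14.0, 54.0], 0.57)]
wrist mat []
wrist scoop [([446.0, 148.0, 56.0], 0.96)]
wrist jar []
wrist pad [([456.0, -146.0, 60.0], 0.8), ([448.0, 146.0, 56.0], 0.49)]
wrist pump_head [([647.0, 213.0, 50.0], 0.71)]
wrist dropper [([650.0, -200.0, 52.0], 0.96)]
scene clear_box [([627.0, -20.0, 53.0], 0.58)]
scene mat [([623.0, -18.0, 50.0], 0.56)]
scene scoop [([449.0, 146.0, 48.0], 0.54), ([624.0, -19.0, 54.0], 0.17)]
scene jar [([523.0, 344.0, 59.0], 0.78), ([317.0, -384.0, 3.0], 0.65), ([318.0, -298.0, 1.0], 0.64)]
scene pad [([452.0, -149.0, 61.0], 0.94), ([646.0, -212.0, 52.0], 0.27)]
scene pump_head [([644.0, 213.0, 49.0], 0.72)]
scene dropper [([644.0, -207.0, 53.0], 0.6)]
side clear_box [([620.0, -17.0, 56.0], 0.9), ([460.0, -143.0, 53.0], 0.39)]
side mat [([627.0, -16.0, 53.0], 0.64)]
side scoop [([450.0, 145.0, 55.0], 0.72), ([648.0, -203.0, 49.0], 0.27)]
side jar [([316.0, -389.0, -2.0], 0.88), ([525.0, 344.0, 55.0], 0.76), ([320.0, -301.0, 1.0], 0.56)]
side pad [([455.0, -151.0, 59.0], 0.95)]
side pump_head [([649.0, 210.0, 51.0], 0.59)]
side dropper [([646.0, -205.0, 48.0], 0.65), ([448.0, 146.0, 49.0], 0.37), ([650.0, 210.0, 54.0], 0.23)]
```

```bash
python3 -c "
from bench import job
print(job.finish_job())"
```

```text
the job is handed in; nothing more can be done
None
```

I handed the job in at about 38 s: scoop, jar, pad and box were moved in that order, and the closing camera checks placed each on its own spot, with the pump head and amber bottle unmoved.

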